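# Lock the microscope boom with its click-on knob

### The job

Push the loose black knob down onto the upright square drive of the white boom clamp until its spring balls click and it sits fully home; do not force it while it is not yet on - if it stops on top of the square, turn it a little and try again. Then tighten it clockwise until the resistance rises sharply and the brass ring starts to turn along, and add about 25 degrees more. Let go, leave the knob on the drive, and do not push the beaker, jar or brush about.

Things in the scene. Friction and masses are not known exactly. Their poses are not given: they have to be found in the camera images.
- knob_center (a point): Loose black bar-shaped knob, about 110 g, standing upright on the bench; this point is its centre, half-way up its 58 mm height, z up along its axis. The upper 30 mm is a grip bar 60 mm long (its x) and 24 mm thick (its y); below it is a 24 x 24 mm hub, 28 mm high.
- knob_mouth (a point): Centre of the square bore's mouth in the knob's underside, 29 mm below the knob's centre. The bore's sides are parallel to the knob's x and y; it is 13.5 mm wide and 24 mm deep, with a groove round it 12 mm above the mouth that takes the spring balls. Turned wrongly, it stops on top of the drive, with the knob's centre about 28 mm above the drive's top.
- drive_top (a point): Centre of the top face of the upright steel square drive, 83 mm above the bench, 12 mm square (11 mm in its topmost 1 mm), 26 mm tall. The point is fixed to the clamp block: z up, and its orientation does NOT tell how the square is turned. That differs each time: look from above or find it by touch (any quarter turn fits, with 7 degrees of play each way).
- ball_level (a point): On the drive's axis, 12 mm below its top: here two spring balls stand 2.5 mm out of opposite faces. A knob on the square meets them about 9 mm down, needs about 8 to 15 N to pass them, then clicks home. Home, the bore's end rests on the drive's top and the knob's centre is 5 mm above the drive's top.
- stand: Fixed white clamp block 76 x 70 mm, 50 mm high, origin on the bench under the drive's axis; grey foot plate 130 x 100 mm. Its x points along an 18 mm steel rail at 26 mm height that ends in a small white foot 0.2 m away. On the block lies a brass ring, 42 mm diameter, 7 mm thick, with a red pointer; the square drive stands on it.
- ring (a joint): Turn of the brass ring in rad, clockwise from above positive; 0 at the start. The drive turns clockwise easily (0.1 N m) for 20 to 60 degrees (the fit's play, up to 14 degrees, comes on top), then bites: it takes about 0.45 N m and drags the ring along, so this reads the turn past the bite (25 degrees = 0.44). All stays as left. Counter-clockwise is a stop.
- beaker_center (a point): Bystander: centre of a glass beaker with bone fragments, 68 mm diameter, 85 mm high, open side up.
- jar_center (a point): Bystander: centre of an amber jar with a white cap, 56 mm diameter, 90 mm high.
- brush: Bystander: a flat brush lying on the bench, 180 mm long along its x, origin on its underside.
There are look-alikes about, which are no part of the job. Of the things that look like the part that bears knob_center, the middle-sized one is meant.

How it is judged:
On the way, in this order (a step that is already met when the one before it is completed fails the run):
1. the knob is fully home on the square drive, balls clicked in, before the ring has been turned (z of knob_center in the frame of drive_top between 0.002 and 0.0075 m and horizontal distance between knob_center and drive_top below 0.004 m and angle between knob_center's own z axis and vertical below 0.12 rad and value of joint ring below 0.12 rad), for 0.2 s.
2. the ring is dragged 12 to 40 degrees (0.21 to 0.70 rad) past the bite (value of joint ring between 0.21 and 0.7 rad), for 0.2 s.
At the end, for the whole second after the job is handed in: The knob sits fully home and upright on the drive (its centre 2 to 7.5 mm above the drive's top, within 4 mm of its axis, tilt under 0.12 rad), the ring reads 0.21 to 0.70 rad (12 to 40 degrees past the bite), and the knob is released (all of step 2 and z of knob_center in the frame of drive_top between 0.002 and 0.0075 m and horizontal distance between knob_center and drive_top below 0.004 m and angle between knob_center's own z axis and vertical below 0.12 rad); the robot touches nothing.
It fails at once if the ring is overtightened, more than 46 degrees (0.80 rad) past the bite (value of joint ring above 0.8 rad).
It fails at once if the knob is forced against the clamp with more than 50 N while less than 5 mm on the square (z of knob_center in the frame of drive_top above 0.024 m and contact force between knob and stand above 50 N).
It fails at once if a bystander is pushed more than 30 mm or the beaker or jar tipped (distance of any of beaker_center, jar_center, brush from where it was at the start of the episode above 0.03 m or angle between any of beaker_center, jar_center's own z axis and vertical above 0.6 rad).
It also fails if it takes over 72 s, if anything falls off the work surface, if the arm or the gripper's body presses on something with over 40 N, if the wrist force passes 120 N, or if a joint passes its speed limit or range.

### The arm

A 7-joint arm with a two-finger parallel gripper is mounted at the origin on the work surface. World frame = base frame: x ahead of the robot, y to its left, z up, the work surface at z = 0. Lengths are in m, angles in rad, forces in N, time in s.
With the tool pointing down it reaches from about 0.425 to 0.875 m from the base axis. Payload 9.9 kg.
Tool frame: the origin (TCP) lies between the finger pads; the fingertips stand 11 mm ahead of it and the grasp point (between the pads) lies 8 mm behind it (arm.tip_extent is the distance from the TCP to the fingertips, in m); z points along the fingers, y is the line along which they close (so a half turn about z gives the same grasp; the last joint's range is limited). The gripper opens to 85 mm and grips with 20 to 120 N. Pads are 22 mm wide; open, the fingers measure 114 mm over their backs; the gripper's body (76 mm by 85 mm) begins 54 mm behind the grasp point. The pads swing forward as they close: fully open they stand 13 mm farther back than shut.
Start: joints at [-1.266, 0.576, 0.025, 1.437, -0.015, 1.129, -0.057], TCP at [0.256, 0.625, 0.242] pointing down, gripper open.
Joint ranges: [-2.76, 2.76], [-0.34, 2.15], [-1.52, 1.57], [0.19, 2.46], [-1.09, 4.23], [0.17, 1.99], [-2.82, 2.82]. Speed limits (rad/s): [2.22, 2.22, 3.01, 3.01, 3.14, 3.14, 3.14].

### API

Orientations are given as a unit quaternion [w, x, y, z].
In Python, from cell import arm gives the robot as it stands.
- The arm moves only by the tool jog_arm, never from a script. Its argument "plan" is a list of rows, each an object with "delta_pos": the shift along the tool's x, y, z in m, a list of three; "roll": the turn about the tool's z in degrees; "jaw": the closure, from 0 (fully open) to 1 (shut). In form: [{"delta_pos": [tx, ty, tz], "roll": roll, "jaw": jaw}, ...]. A call has exactly 8 rows; each row shifts and turns the commanded pose from where the row before left it, along the tool's axes as they then stand; what a row does not reach is not made up. A row lasts 1/12 s, in which the tool goes at most 41.7 mm and 7.16 degrees, less where a joint would pass 70% of its speed; a pose out of reach is approached as far as the arm can. A call is refused whole if a number of a shift passes 0.0417 or a number of a turn 7.16, either way. A call with a gripper value outside its range is refused whole. The fingers move at their own pace and stop on an object; "squeeze" is the grip in N (left out, the last holds). Time passes only in rows, so rows that do not move let the fingers close, or fill a call up. It gives the time, the measured TCP pose, the force, the opening and the grip force at its end, in the units of the state.
- arm.read_state(): the state, without advancing time (a new reading comes with each control period).
- arm.snapshot(name): name is "side" or "top"; returns a dict with "frame" (420x560x3 uint8, red, green, blue), "intrinsics" (3x3 intrinsics, pixels), "k1" (the pictures are not rectified: a ray, as slopes to the right and down, at radius r is drawn at 1 + k1 r^2 times it, then the intrinsics apply), "eye" and "rotation" of the camera in the world. Camera axes: x right, y up, looking along -z (the intrinsics and any distortion apply to the point x, -y, -z); pixel columns grow to the right and rows downward; lengths in m; the calibration is good to about 2 mm. A picture is of the moment at which its call begins. There is no depth.
- arm.close_job(): hands the job in; it is judged then, once.
Trained networks look in the newest picture that a camera, given by its name, has taken for a name from the list of things; names that differ only in an ending like _2 or _b are one class to them, and where a whole thing is asked for, a point or a joint stands for the part that bears it (a point fixed in the world has none). Each returns a list of dicts, best first, with "confidence" (0 to 1); they miss things now and then, are a little off and sometimes report something else, mostly with a low value. They report only what shows in the picture. A call takes as long as a camera call. They do not tell look-alikes from the thing itself.
- arm.search_frame(camera, query): "at" ([x, y, z] in m, in world coordinates, good to about 4 mm: the middle of the surface that is visible of it).
- arm.outline_of(camera, query): "mask" (420x560 bool, what is visible of it).
The state is a dict: "t": time; "joint_positions": joint angles; "qd": joint speeds; "effort": joint torques, N m; "tcp_pos": TCP position; "orientation": TCP orientation; "contact_force": force on the tool from outside, world axes, zero at the start; "torque": the same for the moment, N m; "grip_width": finger opening in m; "grip_force": force on a finger pad.
Only numpy, scipy, OpenCV 4.12 (cv2) and the standard library are available. Lean on these libraries where they do the work, as an engineer would, in place of code of your own. Each camera call takes 0.05 s, during which the arm holds its last target. There are 200 camera calls.

## Working session

There is one attempt and no reset: what is moved stays moved. The work goes in short steps, Python scripts to look and compute and a tool call to move; the robot and the scene stay as the last step left them, time stands still between calls to the robot, and variables do not carry over. Pictures are saved under pics/ and viewed, at most 10 in all, crops included, and the job is handed in when it is done.

Besides the shell and the picture viewer there is one more tool, called after "Request:" in YAML: its name, and indented under it one key for each argument. jog_arm: Moves the arm, as the interface text tells. Its arguments: {"type":"object","properties":{"plan":{"type":"array"},"squeeze":{"type":"number"}},"required":["plan"]}

```bash
mkdir -p pics; cat > h.py <<'E'
from cell import arm
import numpy as np, cv2
def snap(n):
    return arm.snapshot(n)
def proj(s,p):
    c=np.asarray(s["rotation"]).T@(np.asarray(p)-s["eye"]); a=np.array([c[0]/-c[2],-c[1]/-c[2]])
    a=a*(1+s["k1"]*(a@a)); K=np.asarray(s["intrinsics"]); return K[:2,:2]@a+K[:2,2]
def unproj(s,uv,z):
    K=np.asarray(s["intrinsics"]); d=np.array([(uv[0]-K[0,2])/K[0,0],(uv[1]-K[1,2])/K[1,1]]); a=d.copy()
    for _ in range(20): a=d/(1+s["k1"]*(a@a))
    r=np.asarray(s["rotation"])@np.array([a[0],-a[1],-1]); e=np.asarray(s["eye"]); return e+r*(z-e[2])/r[2]
def save(s,n,crop=None,k=1):
    f=s["frame"][:,:,::-1]
    if crop: x0,y0,x1,y1=crop; f=f[y0:y1,x0:x1]
    cv2.imwrite("pics/"+n,cv2.resize(f,None,fx=k,fy=k,interpolation=cv2.INTER_CUBIC))
E
python3 - <<'E'
from h import *
a=snap("top");b=snap("side")
cv2.imwrite("pics/a.png",np.vstack([a["frame"],b["frame"]])[:,:,::-1][:, :] if 0 else cv2.resize(np.hstack([a["frame"],b["frame"]]),(800,300))[:,:,::-1])
save(a,"top0.png",None,1.42);save(b,"side0.png",None,1.42)
for c,s in(("top",a),("side",b)):
    print(c,s["eye"])
    for q in("knob_center","drive_top","stand","beaker_center","jar_center","brush"):
        for d in arm.search_frame(c,q)[:4]: print(q,np.round(d["at"],3),round(d["confidence"],2),proj(s,d["at"]).round())
print(arm.read_state())
E
```

```text
top [0.39537449 0.00248221 1.1299657 ]Traceback (most recent call last):
  File "<stdin>", line 8, in <module>
  File "h.py", line 6, in proj
    c=np.asarray(s["rotation"]).T@(np.asarray(p)-s["eye"]); a=np.array([c[0]/-c[2],-c[1]/-c[2]])
      ~~~~~~~~~~~~~~~~~~~~~~~~~~~^^~~~~~~~~~~~~~~~~~~~~~~~
ValueError: matmul: Input operand 1 has a mismatch in its core dimension 0, with gufunc signature (n?,k),(k,m?)->(n?,m?) (size 3 is different from 4)
```

View pics/top0.png

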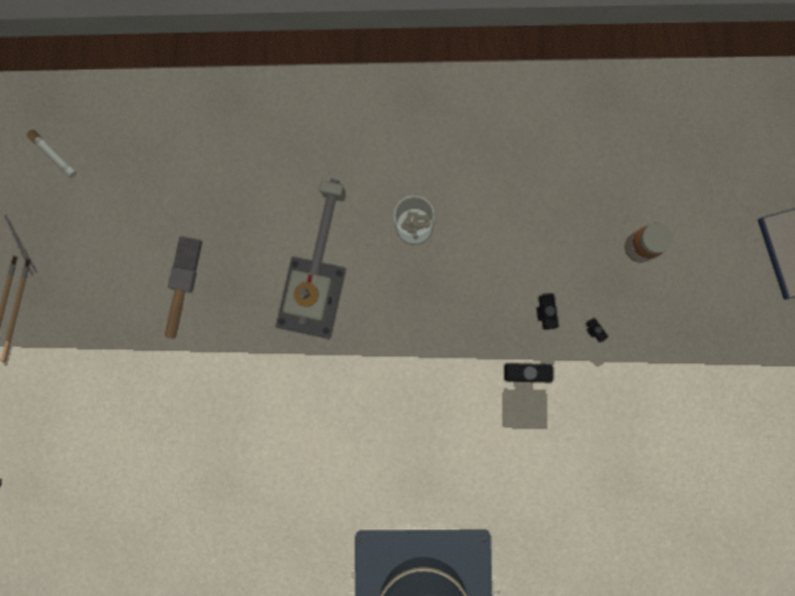

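View pics/side0.png

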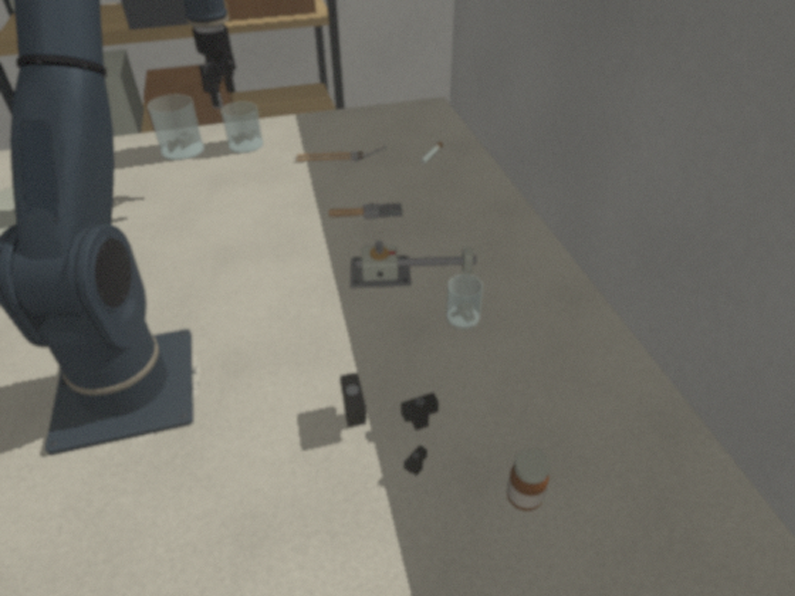

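Top view: three black knobs, at about px (548,311), (597,330) and (528,373) in the enlarged picture. The first is middle-sized, so it fits the description. The clamp is at (306,294), beaker (414,220), jar (648,243), brush (183,285).

```bash
python3 - <<'E'
from h import *
a=snap("top");b=snap("side")
K=1.42
big=lambda s,x0,y0,x1,y1,w,h:cv2.resize(s["frame"][y0:y1,x0:x1],(w,h),interpolation=cv2.INTER_CUBIC)
cv2.imwrite("pics/crop.png",np.hstack([big(a,345,195,435,275,400,356),big(a,185,170,255,232,400,356)])[:,:,::-1])
for c,s in(("top",a),("side",b)):
    print(c,s["eye"],s["k1"],np.shape(s["rotation"]),s["rotation"])
    for q in("knob_center","drive_top","stand","beaker_center","jar_center","brush"):
        for d in arm.search_frame(c,q)[:4]: print(q,d)
print(arm.read_state())
E
```

```text
top [0.39537449 0.00248221 1.1299657 ] -0.009676666504182021 (4,) [-0.70205753 -0.04073263  0.02786529  0.71040805]
knob_center {'at': [0.378, -0.1803, 0.0735], 'confidence': 0.81}
knob_center {'at': [0.4832, -0.2105, 0.0588], 'confidence': 0.69}
knob_center {'at': [0.4477, -0.2943, 0.0443], 'confidence': 0.52}
stand {'at': [0.5289, 0.1695, 0.0328], 'confidence': 0.66}
beaker_center {'at': [0.646, 0.0064, 0.0325], 'confidence': 0.81}
jar_center {'at': [0.5924, -0.3775, 0.0906], 'confidence': 0.59}
brush {'at': [0.5534, 0.4155, 0.0177], 'confidence': 0.88}
side [ 0.30205072 -0.79257936  0.81806987] -0.014878988869771083 (4,) [ 0.90649345  0.3987158  -0.05566674 -0.12726565]
knob_center {'at': [0.3787, -0.1966, 0.0743], 'confidence': 0.78}
knob_center {'at': [0.4799, -0.2311, 0.0506], 'confidence': 0.6}
knob_center {'at': [0.452, -0.3091, 0.0345], 'confidence': 0.6}
knob_center {'at': [0.5288, 0.1613, 0.0317], 'confidence': 0.52}
drive_top {'at': [0.5346, 0.1578, 0.0277], 'confidence': 0.88}
stand {'at': [0.5313, 0.1654, 0.0308], 'confidence': 0.95}
beaker_center {'at': [0.6351, -0.016
[... 173 characters left out ...]
ositions': array([-1.26579495,  0.57570061,  0.02488839,  1.43712561, -0.01501846,
        1.12903424, -0.05648623]), 'qd': array([-0.00076862,  0.00049689, -0.00079025, -0.00196031,  0.00077774,
        0.00118863,  0.00149555]), 'effort': array([-9.18070727e-04, -7.65463829e+01,  2.24837355e+00, -2.86293501e+01,
        1.53182633e-02,  2.38336732e-03,  2.72960470e-06]), 'tcp_pos': array([0.25585437, 0.62460643, 0.2422791 ]), 'orientation': array([-1.91927105e-05,  1.93171961e-01,  9.81164916e-01, -3.92077237e-05]), 'contact_force': array([ 0.7445626 ,  0.34480694, -0.03339306]), 'torque': array([ 0.02653729,  0.0175565 , -0.02290829]), 'grip_force': 0.0, 'grip_width': 0.08535950563636958}
```

View pics/crop.png

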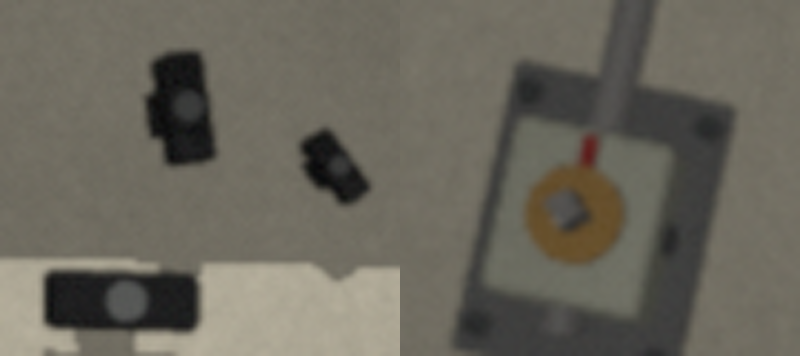

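```bash
sed -i 's/^def proj/from scipy.spatial.transform import Rotation as R\nfrom scipy.optimize import minimize\ndef rot(s): return R.from_quat(s["rotation"],scalar_first=True).as_matrix()\ndef proj/; s/np.asarray(s\["rotation"\])/rot(s)/' h.py
cat >> h.py <<'E'
def box(c,th,lx,ly,z0,z1):
    C,S=np.cos(th),np.sin(th)
    return [[c[0]+C*x-S*y,c[1]+S*x+C*y,z] for x in(-lx/2,lx/2) for y in(-ly/2,ly/2) for z in(z0,z1)]
def fill(s,boxes,k=4,o=(0,0),sh=(420,560)):
    m=np.zeros((sh[0]*k,sh[1]*k),np.uint8)
    for b in boxes:
        p=(np.array([proj(s,q) for q in b])-o+.5)*k
        cv2.fillConvexPoly(m,cv2.convexHull(p.astype(np.float32).reshape(-1,1,2)).round().astype(np.int32),1)
    return cv2.resize(m.astype(np.float32),(sh[1],sh[0]),interpolation=cv2.INTER_AREA)
def knobfit(views,x0,z0=0):
    """views: (snap, (x0,y0,x1,y1))"""
    D=[]
    for s,(a,b,c,d) in views:
        g=s["frame"][b:d,a:c].astype(float).max(2); D.append((s,(a,b),np.clip((110-g)/70,0,1)))
    def f(p):
        e=0
        for s,o,g in D:
            m=fill(s,[box(p[:2],p[2],.06,.024,z0+.028,z0+.058),box(p[:2],p[2],.024,.024,z0,z0+.028)],4,o,g.shape)
            e+=((m-g)**2).sum()
        return e
    best=min((minimize(f,[*x0[:2],t],method="Nelder-Mead",options=dict(initial_simplex=[[x0[0],x0[1],t],[x0[0]+.006,x0[1],t],[x0[0],x0[1]+.006,t],[x0[0],x0[1],t+.2]])) for t in x0[2]),key=lambda r:r.fun)
    return best.x,best.fun
E
python3 - <<'E'
from h import *
a=snap("top");b=snap("side")
p=unproj(a,(387.3,218.8),.058); print(p,unproj(a,(213.9,206.2),.083))
print(proj(b,[p[0],p[1],.029]))
u,v=proj(b,[p[0],p[1],.029]).astype(int)
va=(a,(370,198,403,240)); vb=(b,(u-25,v-22,u+25,v+22))
for V in([va],[vb],[va,vb]): 
    x,e=knobfit(V,(p[0],p[1],[-.3,.1,.4])); print(x,np.degrees(x[2]),e)
# stand drive crops
d=unproj(a,(213.9,206.2),.083); u2,v2=proj(b,d).astype(int)
big=lambda s,x0,y0,x1,y1:cv2.resize(s["frame"][y0:y1,x0:x1],(400,400),interpolation=cv2.INTER_CUBIC)
print(u2,v2)
cv2.imwrite("pics/drv.png",np.hstack([big(a,204,196,228,220),big(b,u2-15,v2-12,u2+15,v2+18)])[:,:,::-1])
E
```

```text
[ 0.48266356 -0.21782322  0.058     ] [0.51514586 0.18924223 0.083     ]
[294.40349378 290.30978476]
[ 0.48380481 -0.21662431  0.10243561] 5.869127945194972 14.539301658163266
[ 0.48377449 -0.21834659  0.15392968] 8.819521126610681 37.20082589285714
[ 0.48416888 -0.21698442  0.13064503] 7.4854087875559285 55.681980229591844
265 170
```

View pics/drv.png

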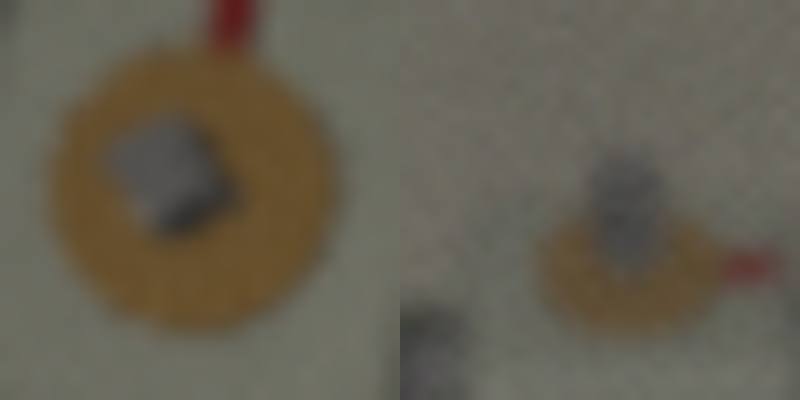

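```bash
cat > d.py <<'E'
from h import *
def drivefit(views,c0):
    D=[]
    for s,(a,b,c,d) in views:
        f=s["frame"][b:d,a:c].astype(float); D.append((s,(a,b),np.clip((f[:,:,0]-f[:,:,2]-14)/32,0,1)))
    t=np.linspace(0,6.28,48)
    def f(p):
        e=0
        for s,o,g in D:
            ring=[[p[0]+.021*np.cos(q),p[1]+.021*np.sin(q),z] for q in t for z in(.050,.057)]
            m=fill(s,[ring],6,o,g.shape)-fill(s,[box(p[:2],p[2],.012,.012,.057,.083)],6,o,g.shape); m=cv2.GaussianBlur(np.clip(m,0,1),(3,3),.6)
            w=np.ones_like(g)
            e+=((m-g)**2*w).sum()
        return e
    rs=[]
    for t0 in np.radians([0,15,30,45,60,75]):
        r=minimize(f,[*c0,t0],method="Nelder-Mead",options=dict(initial_simplex=[[c0[0],c0[1],t0],[c0[0]+.004,c0[1],t0],[c0[0],c0[1]+.004,t0],[c0[0],c0[1],t0+.2]])); rs.append((r.fun,*r.x[:2],np.degrees(r.x[2])%90))
    return sorted(rs)[:3]
E
python3 - <<'E'
from d import *
a=snap("top");b=snap("side")
c=(.515,.189)
pa=proj(a,[*c,.06]).astype(int);pb=proj(b,[*c,.06]).astype(int)
va=(a,(pa[0]-11,pa[1]-11,pa[0]+13,pa[1]+13));vb=(b,(pb[0]-13,pb[1]-12,pb[0]+10,pb[1]+10))
for V in([va],[vb],[va,vb]): print(np.round(drivefit(V,c),4))
E
```

```text
[[10.4728  0.5173  0.192  33.8439]
 [10.4848  0.5174  0.192  33.9323]
 [10.5197  0.5174  0.1919 25.4281]]
[[ 8.3736  0.5187  0.1926 41.1586]
 [ 8.4041  0.5187  0.1926 38.0485]
 [ 8.4305  0.5186  0.1926 37.7381]]
[[19.8821  0.5177  0.192  31.2678]
 [19.9227  0.5176  0.192  30.946 ]
 [19.9911  0.5176  0.1919 33.7356]]
```

Both views agree. The middle knob is at (0.484, -0.217), yaw about 7°. The drive is at (0.5175, 0.192), with the square turned about 33° (mod 90). I'll start moving.

Request:
jog_arm:
  plan:
    - {"delta_pos": [-0.026, -0.0266, 0], "roll": -3.75, "jaw": 0.3}
    - {"delta_pos": [-0.026, -0.0266, 0], "roll": -3.75, "jaw": 0.3}
    - {"delta_pos": [-0.026, -0.0266, 0], "roll": -3.75, "jaw": 0.3}
    - {"delta_pos": [-0.026, -0.0266, 0], "roll": -3.75, "jaw": 0.3}
    - {"delta_pos": [-0.026, -0.0266, 0], "roll": -3.75, "jaw": 0.3}
    - {"delta_pos": [-0.026, -0.0266, 0], "roll": -3.75, "jaw": 0.3}
    - {"delta_pos": [-0.026, -0.0266, 0], "roll": -3.75, "jaw": 0.3}
    - {"delta_pos": [-0.026, -0.0266, 0], "roll": -3.75, "jaw": 0.3}
  squeeze: 80

```text
t: 1.72
tcp_pos: [0.4262, 0.3825, 0.2427]
orientation: [0.0, -0.069, 0.998, 0.0]
contact_force: [0.1, -0.3, -0.3]
grip_width: 0.06
grip_force: 0.0
```

```bash
cat > go.py <<'E'
import sys; from h import *
# args: x y z toolYyaw : needed shift in tool axes and roll
s=arm.read_state(); M=R.from_quat(s["orientation"],scalar_first=True).as_matrix()
t=list(map(float,sys.argv[1:])); yaw=np.degrees(np.arctan2(M[1,1],M[0,1]))
print("tcp",s["tcp_pos"].round(4),"yawY",yaw.round(2),"shift",(M.T@(np.array(t[:3])-s["tcp_pos"])).round(4),"roll",(yaw-t[3]+180)%360-180,"q",s["joint_positions"].round(2),"t",s["t"],"F",s["contact_force"].round(1),"w",s["grip_width"])
E
python3 go.py .484 -.217 .2 97.5
```

```text
tcp [0.4262 0.3825 0.2427] yawY 97.93 shift [ 0.0254 -0.6018  0.0426] roll 0.42586767809712 q [-0.76  0.42 -0.08  1.71  0.04  1.01  0.85] t 1.7167 F [ 0.1 -0.3 -0.3] w 0.05997982717903704
```

Request:
jog_arm:
  plan:
    - {"delta_pos": [0.001, -0.037, 0], "roll": 0, "jaw": 0.3}
    - {"delta_pos": [0.001, -0.037, 0], "roll": 0, "jaw": 0.3}
    - {"delta_pos": [0.001, -0.037, 0], "roll": 0, "jaw": 0.3}
    - {"delta_pos": [0.001, -0.037, 0], "roll": 0, "jaw": 0.3}
    - {"delta_pos": [0.001, -0.037, 0], "roll": 0, "jaw": 0.3}
    - {"delta_pos": [0.001, -0.037, 0], "roll": 0, "jaw": 0.3}
    - {"delta_pos": [0.001, -0.037, 0], "roll": 0, "jaw": 0.3}
    - {"delta_pos": [0.001, -0.037, 0], "roll": 0, "jaw": 0.3}

```text
t: 2.38
tcp_pos: [0.4573, 0.088, 0.2426]
orientation: [0.0, -0.067, 0.998, 0.0]
contact_force: [1.4, -0.5, -0.1]
grip_width: 0.0598
grip_force: 0.0
```

Request:
jog_arm:
  plan:
    - {"delta_pos": [0.001, -0.037, 0.003], "roll": 0, "jaw": 0.3}
    - {"delta_pos": [0.001, -0.037, 0.003], "roll": 0, "jaw": 0.3}
    - {"delta_pos": [0.001, -0.037, 0.003], "roll": 0, "jaw": 0.3}
    - {"delta_pos": [0.001, -0.037, 0.003], "roll": 0, "jaw": 0.3}
    - {"delta_pos": [0.001, -0.037, 0.003], "roll": 0, "jaw": 0.3}
    - {"delta_pos": [0.001, -0.037, 0.003], "roll": 0, "jaw": 0.3}
    - {"delta_pos": [0.001, -0.037, 0.003], "roll": 0, "jaw": 0.3}
    - {"delta_pos": [0.0, 0.0, 0.0], "roll": 0, "jaw": 0.3}

```text
t: 3.05
tcp_pos: [0.4846, -0.1759, 0.2211]
orientation: [-0.0, -0.063, 0.998, -0.002]
contact_force: [-0.5, -0.8, -1.1]
grip_width: 0.0598
grip_force: 0.0
```

```bash
python3 go.py .484 -.217 .1 97.2
```

```text
tcp [ 0.4846 -0.1759  0.2211] yawY 97.22 shift [ 0.0057 -0.0402  0.1213] roll 0.017294496960545302 q [ 0.19  0.36  0.09  1.89 -0.04  0.89  1.99] t 3.05 F [-0.5 -0.8 -1.1] w 0.05975180257433628
```

Request:
jog_arm:
  plan:
    - {"delta_pos": [0.003, -0.02, 0.02], "roll": 0, "jaw": 0.3}
    - {"delta_pos": [0.003, -0.02, 0.02], "roll": 0, "jaw": 0.3}
    - {"delta_pos": [0, 0, 0.025], "roll": 0, "jaw": 0.3}
    - {"delta_pos": [0, 0, 0.025], "roll": 0, "jaw": 0.3}
    - {"delta_pos": [0, 0, 0.02], "roll": 0, "jaw": 0.3}
    - {"delta_pos": [0, 0, 0.01], "roll": 0, "jaw": 0.3}
    - {"delta_pos": [0, 0, 0], "roll": 0, "jaw": 0.3}
    - {"delta_pos": [0, 0, 0], "roll": 0, "jaw": 0.3}

```text
t: 3.72
tcp_pos: [0.4848, -0.2081, 0.1016]
orientation: [-0.0, -0.067, 0.998, 0.0]
contact_force: [0.4, -0.2, 0.4]
grip_width: 0.0599
grip_force: 0.0
```

```bash
python3 go.py .484 -.217 .036 97.2; python3 - <<'E'
from h import *
a=snap("top");b=snap("side")
u,v=proj(b,[.484,-.217,.029]).astype(int);u1,v1=proj(a,[.484,-.217,.05]).astype(int)
big=lambda s,u,v:cv2.resize(s["frame"][v-35:v+35,u-35:u+35],(400,400),interpolation=cv2.INTER_CUBIC)
cv2.imwrite("pics/g.png",np.hstack([big(a,u1,v1),big(b,u,v)])[:,:,::-1])
E
```

```text
tcp [ 0.4848 -0.2081  0.1016] yawY 97.73 shift [ 0.0019 -0.0087  0.0656] roll 0.5330991079915464 q [ 0.27  0.54  0.07  1.99 -0.06  0.61  2.09] t 3.7167 F [ 0.4 -0.2  0.4] w 0.059876721819738625
```

View pics/g.png

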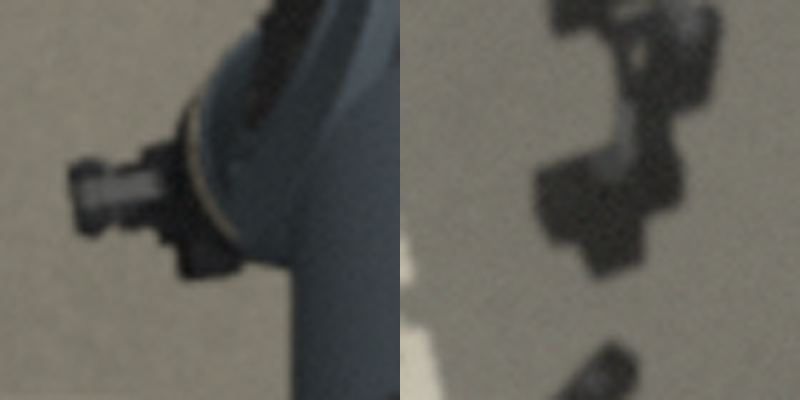

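The gripper is over the knob, 9 mm short in y and still 65 mm too high. I'll centre it, go down and close.

Request:
jog_arm:
  plan:
    - {"delta_pos": [0.002, -0.009, 0], "roll": 0.5, "jaw": 0.3}
    - {"delta_pos": [0, 0, 0.015], "roll": 0, "jaw": 0.3}
    - {"delta_pos": [0, 0, 0.015], "roll": 0, "jaw": 0.3}
    - {"delta_pos": [0, 0, 0.015], "roll": 0, "jaw": 0.3}
    - {"delta_pos": [0, 0, 0.01], "roll": 0, "jaw": 0.3}
    - {"delta_pos": [0, 0, 0.01], "roll": 0, "jaw": 0.3}
    - {"delta_pos": [0, 0, 0], "roll": 0, "jaw": 0.3}
    - {"delta_pos": [0, 0, 0], "roll": 0, "jaw": 0.3}

```text
t: 4.48
tcp_pos: [0.4838, -0.2177, 0.0364]
orientation: [-0.0, -0.063, 0.998, 0.0]
contact_force: [-0.2, -0.3, -0.0]
grip_width: 0.0597
grip_force: 0.0
```

Request:
jog_arm:
  plan:
    - {"delta_pos": [0, 0, 0], "roll": 0, "jaw": 1}
    - {"delta_pos": [0, 0, 0], "roll": 0, "jaw": 1}
    - {"delta_pos": [0, 0, 0], "roll": 0, "jaw": 1}
    - {"delta_pos": [0, 0, 0], "roll": 0, "jaw": 1}
    - {"delta_pos": [0, 0, 0], "roll": 0, "jaw": 1}
    - {"delta_pos": [0, 0, 0], "roll": 0, "jaw": 1}
    - {"delta_pos": [0, 0, 0], "roll": 0, "jaw": 1}
    - {"delta_pos": [0, 0, 0], "roll": 0, "jaw": 1}

```text
t: 5.15
tcp_pos: [0.4843, -0.2176, 0.0371]
orientation: [0.001, -0.063, 0.998, -0.0]
contact_force: [-1.1, 0.2, 5.8]
grip_width: 0.0229
grip_force: 78.2
```

```bash
python3 go.py .484 -.217 .036 97.2
```

```text
tcp [ 0.4843 -0.2176  0.0371] yawY 97.23 shift [0.0002 0.0006 0.0011] roll 0.025071802654252906 q [ 0.3   0.65  0.05  2.03 -0.07  0.46  2.1 ] t 5.15 F [-1.1  0.2  5.8] w 0.02292659698342103
```

Request:
jog_arm:
  plan:
    - {"delta_pos": [0, 0, -0.01], "roll": 0, "jaw": 1}
    - {"delta_pos": [0, 0, -0.02], "roll": 0, "jaw": 1}
    - {"delta_pos": [0, 0, -0.025], "roll": 0, "jaw": 1}
    - {"delta_pos": [0, 0, -0.025], "roll": 0, "jaw": 1}
    - {"delta_pos": [0, 0, -0.025], "roll": 0, "jaw": 1}
    - {"delta_pos": [0, 0, -0.025], "roll": 0, "jaw": 1}
    - {"delta_pos": [0, 0, -0.02], "roll": 0, "jaw": 1}
    - {"delta_pos": [0, 0, 0], "roll": 0, "jaw": 1}
  squeeze: 100

```text
t: 5.82
tcp_pos: [0.4855, -0.2182, 0.191]
orientation: [0.003, -0.063, 0.998, -0.001]
contact_force: [0.5, -0.1, -1.4]
grip_width: 0.0227
grip_force: 97.9
```

```bash
python3 go.py .5175 .192 .18 123
```

```text
tcp [ 0.4855 -0.2182  0.191 ] yawY 97.21 shift [-0.0832  0.403   0.0103] roll -25.791123503579513 q [ 0.27  0.42  0.09  1.89 -0.05  0.83  2.09] t 5.8167 F [ 0.5 -0.1 -1.4] w 0.022654263087588493
```

Request:
jog_arm:
  plan:
    - {"delta_pos": [-0.006, 0.031, 0], "roll": 0, "jaw": 1}
    - {"delta_pos": [-0.006, 0.031, 0], "roll": 0, "jaw": 1}
    - {"delta_pos": [-0.006, 0.031, 0], "roll": 0, "jaw": 1}
    - {"delta_pos": [-0.006, 0.031, 0], "roll": 0, "jaw": 1}
    - {"delta_pos": [-0.006, 0.031, 0], "roll": 0, "jaw": 1}
    - {"delta_pos": [-0.006, 0.031, 0], "roll": 0, "jaw": 1}
    - {"delta_pos": [-0.006, 0.031, 0], "roll": 0, "jaw": 1}
    - {"delta_pos": [-0.006, 0.031, 0], "roll": 0, "jaw": 1}

```text
t: 6.48
tcp_pos: [0.4997, 0.0361, 0.1865]
orientation: [-0.0, -0.063, 0.998, -0.0]
contact_force: [0.5, 0.5, -0.9]
grip_width: 0.0227
grip_force: 98.1
```

Request:
jog_arm:
  plan:
    - {"delta_pos": [-0.007, 0.031, 0], "roll": 0, "jaw": 1}
    - {"delta_pos": [-0.007, 0.031, 0], "roll": 0, "jaw": 1}
    - {"delta_pos": [-0.007, 0.031, 0], "roll": 0, "jaw": 1}
    - {"delta_pos": [-0.007, 0.031, 0], "roll": 0, "jaw": 1}
    - {"delta_pos": [-0.007, 0.03, 0], "roll": 0, "jaw": 1}
    - {"delta_pos": [0, 0, 0], "roll": -6.5, "jaw": 1}
    - {"delta_pos": [0, 0, 0], "roll": -6.5, "jaw": 1}
    - {"delta_pos": [0, 0, 0], "roll": -6.5, "jaw": 1}

```text
t: 7.15
tcp_pos: [0.515, 0.1925, 0.1862]
orientation: [-0.0, -0.235, 0.972, -0.0]
contact_force: [-0.3, -0.8, -0.8]
grip_width: 0.0223
grip_force: 97.9
```

Request:
jog_arm:
  plan:
    - {"delta_pos": [0, 0, 0], "roll": -6.5, "jaw": 1}
    - {"delta_pos": [0, 0, 0], "roll": 0, "jaw": 1}
    - {"delta_pos": [0, 0, 0], "roll": 0, "jaw": 1}
    - {"delta_pos": [0, 0, 0], "roll": 0, "jaw": 1}
    - {"delta_pos": [0, 0, 0], "roll": 0, "jaw": 1}
    - {"delta_pos": [0, 0, 0], "roll": 0, "jaw": 1}
    - {"delta_pos": [0, 0, 0], "roll": 0, "jaw": 1}
    - {"delta_pos": [0, 0, 0], "roll": 0, "jaw": 1}

```text
t: 7.82
tcp_pos: [0.5156, 0.1919, 0.1863]
orientation: [-0.0, -0.286, 0.958, -0.0]
contact_force: [1.2, -0.3, -1.5]
grip_width: 0.0231
grip_force: 97.9
```

```bash
python3 go.py .5175 .192 .15 123; python3 - <<'E'
from h import *
a=snap("top");b=snap("side")
p=arm.read_state()["tcp_pos"]; 
u,v=proj(b,p).astype(int);u1,v1=proj(a,p).astype(int); print(u,v,u1,v1)
big=lambda s,u,v:cv2.resize(s["frame"][v-30:v+30,u-30:u+30],(400,400),interpolation=cv2.INTER_CUBIC)
cv2.imwrite("pics/g2.png",np.hstack([big(a,u1,v1),big(b,u,v)])[:,:,::-1])
E
```

```text
tcp [0.5156 0.1919 0.1863] yawY 123.19 shift [-0.0017 -0.0009  0.0363] roll 0.19312081907435186 q [-0.39  0.45 -0.08  1.84  0.05  0.85  1.66] t 7.8167 F [ 1.2 -0.3 -1.5] w 0.023123916187149627
264 140 203 200
```

View pics/g2.png

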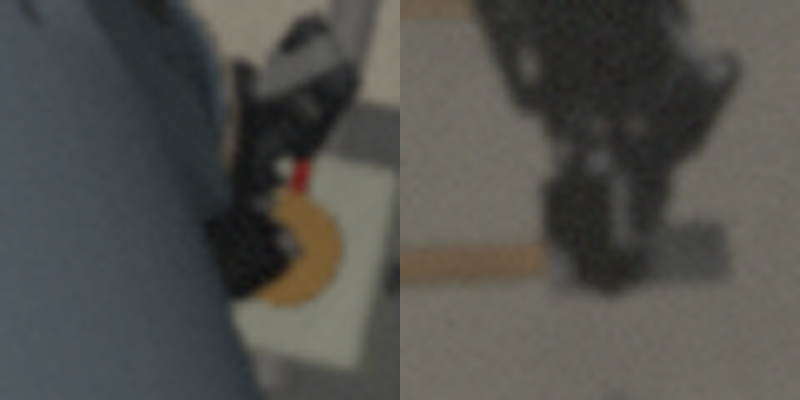

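The knob is held upright over the clamp; the drive tip is just visible in the top view. I'll lower it close to contact.

Request:
jog_arm:
  plan:
    - {"delta_pos": [-0.0017, -0.0008, 0], "roll": 0.2, "jaw": 1}
    - {"delta_pos": [0, 0, 0.015], "roll": 0, "jaw": 1}
    - {"delta_pos": [0, 0, 0.015], "roll": 0, "jaw": 1}
    - {"delta_pos": [0, 0, 0.015], "roll": 0, "jaw": 1}
    - {"delta_pos": [0, 0, 0.01], "roll": 0, "jaw": 1}
    - {"delta_pos": [0, 0, 0.005], "roll": 0, "jaw": 1}
    - {"delta_pos": [0, 0, 0], "roll": 0, "jaw": 1}
    - {"delta_pos": [0, 0, 0], "roll": 0, "jaw": 1}

```text
t: 8.58
tcp_pos: [0.5177, 0.1921, 0.1265]
orientation: [-0.0, -0.284, 0.959, -0.0]
contact_force: [0.5, 0.3, -0.0]
grip_width: 0.0222
grip_force: 97.9
```

Request:
jog_arm:
  plan:
    - {"delta_pos": [0, 0, 0.002], "roll": 0, "jaw": 1}
    - {"delta_pos": [0, 0, 0.002], "roll": 0, "jaw": 1}
    - {"delta_pos": [0, 0, 0.001], "roll": 0, "jaw": 1}
    - {"delta_pos": [0, 0, 0.001], "roll": 0, "jaw": 1}
    - {"delta_pos": [0, 0, 0.001], "roll": 0, "jaw": 1}
    - {"delta_pos": [0, 0, 0], "roll": 0, "jaw": 1}
    - {"delta_pos": [0, 0, 0], "roll": 0, "jaw": 1}
    - {"delta_pos": [0, 0, 0], "roll": 0, "jaw": 1}

```text
t: 9.25
tcp_pos: [0.5175, 0.1921, 0.1193]
orientation: [0.0, -0.284, 0.959, 0.0]
contact_force: [-0.2, -0.3, -1.7]
grip_width: 0.0232
grip_force: 97.9
```

```bash
python3 go.py .5175 .192 .117 123;python3 -c "
from h import *;print(arm.read_state()['torque'])"
```

```text
tcp [0.5175 0.1921 0.1193] yawY 123.02 shift [ 0.0001 -0.0001  0.0023] roll 0.02034294090583444 q [-0.39  0.54 -0.07  1.91  0.06  0.69  1.65] t 9.25 F [-0.2 -0.3 -1.7] w 0.02323894640707531
[-0.03149266  0.07890674 -0.02778565]
```

Request:
jog_arm:
  plan:
    - {"delta_pos": [0, 0, 0.001], "roll": 0, "jaw": 1}
    - {"delta_pos": [0, 0, 0.001], "roll": 0, "jaw": 1}
    - {"delta_pos": [0, 0, 0.001], "roll": 0, "jaw": 1}
    - {"delta_pos": [0, 0, 0], "roll": 0, "jaw": 1}
    - {"delta_pos": [0, 0, 0], "roll": 0, "jaw": 1}
    - {"delta_pos": [0, 0, 0], "roll": 0, "jaw": 1}
    - {"delta_pos": [0, 0, 0], "roll": 0, "jaw": 1}
    - {"delta_pos": [0, 0, 0], "roll": 0, "jaw": 1}

```text
t: 9.92
tcp_pos: [0.5175, 0.1921, 0.1163]
orientation: [0.0, -0.284, 0.959, 0.0]
contact_force: [0.1, -1.4, -0.5]
grip_width: 0.0223
grip_force: 97.9
```

```bash
python3 go.py .5175 .192 .117 123;python3 -c "
from h import *;print(arm.read_state()['torque'])"
```

```text
tcp [0.5175 0.1921 0.1163] yawY 123.02 shift [ 0.0001 -0.0001 -0.0007] roll 0.02428830005612781 q [-0.39  0.54 -0.07  1.91  0.06  0.69  1.65] t 9.9167 F [ 0.1 -1.4 -0.5] w 0.02232447347995643
[ 0.00898406 -0.00421337 -0.02682916]
```

It is already 3–4 mm below the stop height with no force, so it seems to be going on. Continuing gently.

Request:
jog_arm:
  plan:
    - {"delta_pos": [0, 0, 0.001], "roll": 0, "jaw": 1}
    - {"delta_pos": [0, 0, 0.001], "roll": 0, "jaw": 1}
    - {"delta_pos": [0, 0, 0.001], "roll": 0, "jaw": 1}
    - {"delta_pos": [0, 0, 0], "roll": 0, "jaw": 1}
    - {"delta_pos": [0, 0, 0], "roll": 0, "jaw": 1}
    - {"delta_pos": [0, 0, 0], "roll": 0, "jaw": 1}
    - {"delta_pos": [0, 0, 0], "roll": 0, "jaw": 1}
    - {"delta_pos": [0, 0, 0], "roll": 0, "jaw": 1}

```text
t: 10.58
tcp_pos: [0.5175, 0.1921, 0.1133]
orientation: [-0.0, -0.284, 0.959, -0.0]
contact_force: [-0.4, 0.2, -0.7]
grip_width: 0.0231
grip_force: 97.9
```

```bash
python3 go.py .5175 .192 .117 123;python3 -c "
from h import *;print(arm.read_state()['torque'])"
```

```text
tcp [0.5175 0.1921 0.1133] yawY 123.02 shift [ 0.     -0.0001 -0.0037] roll 0.024823619071753456 q [-0.39  0.55 -0.07  1.92  0.06  0.68  1.65] t 10.5833 F [-0.4  0.2 -0.7] w 0.0231195145751852
[-0.03585313  0.01033249  0.02950324]
```

Request:
jog_arm:
  plan:
    - {"delta_pos": [0, 0, 0.001], "roll": 0, "jaw": 1}
    - {"delta_pos": [0, 0, 0.001], "roll": 0, "jaw": 1}
    - {"delta_pos": [0, 0, 0.001], "roll": 0, "jaw": 1}
    - {"delta_pos": [0, 0, 0.001], "roll": 0, "jaw": 1}
    - {"delta_pos": [0, 0, 0.001], "roll": 0, "jaw": 1}
    - {"delta_pos": [0, 0, 0], "roll": 0, "jaw": 1}
    - {"delta_pos": [0, 0, 0], "roll": 0, "jaw": 1}
    - {"delta_pos": [0, 0, 0], "roll": 0, "jaw": 1}

```text
t: 11.25
tcp_pos: [0.5179, 0.1923, 0.1093]
orientation: [0.001, -0.284, 0.959, 0.0]
contact_force: [-2.2, -0.2, 11.7]
grip_width: 0.0226
grip_force: 100.1
```

```bash
python3 go.py .5175 .192 .117 123;python3 -c "
from h import *;print(arm.read_state()['torque'])"
```

```text
tcp [0.5179 0.1923 0.1093] yawY 123.02 shift [ 0.0005 -0.     -0.0077] roll 0.019027401766379626 q [-0.39  0.55 -0.07  1.92  0.06  0.67  1.65] t 11.25 F [-2.2 -0.2 11.7] w 0.02264243915696728
[-0.25820921  0.65193901  0.01773828]
```

Spring balls met, as expected, at about 9–10 mm. Pushing on.

Request:
jog_arm:
  plan:
    - {"delta_pos": [0, 0, 0.001], "roll": 0, "jaw": 1}
    - {"delta_pos": [0, 0, 0.001], "roll": 0, "jaw": 1}
    - {"delta_pos": [0, 0, 0.001], "roll": 0, "jaw": 1}
    - {"delta_pos": [0, 0, 0.001], "roll": 0, "jaw": 1}
    - {"delta_pos": [0, 0, 0.001], "roll": 0, "jaw": 1}
    - {"delta_pos": [0, 0, 0], "roll": 0, "jaw": 1}
    - {"delta_pos": [0, 0, 0], "roll": 0, "jaw": 1}
    - {"delta_pos": [0, 0, 0], "roll": 0, "jaw": 1}

```text
t: 11.92
tcp_pos: [0.5175, 0.192, 0.1032]
orientation: [0.0, -0.284, 0.959, -0.0]
contact_force: [-0.0, 0.7, 0.4]
grip_width: 0.0227
grip_force: 98.4
```

```bash
python3 go.py .5175 .192 .117 123;python3 -c "
from h import *;print(arm.read_state()['torque'])"
```

```text
tcp [0.5175 0.192  0.1032] yawY 123.02 shift [ 0.0001 -0.     -0.0138] roll 0.01940794755151387 q [-0.39  0.56 -0.07  1.93  0.06  0.66  1.64] t 11.9167 F [-0.   0.7  0.4] w 0.022687098992295835
[-0.02030166  0.07007166 -0.01861777]
```

The balls have snapped in. Now going down to the end stop (TCP about 0.096).

Request:
jog_arm:
  plan:
    - {"delta_pos": [0, 0, 0.001], "roll": 0, "jaw": 1}
    - {"delta_pos": [0, 0, 0.001], "roll": 0, "jaw": 1}
    - {"delta_pos": [0, 0, 0.001], "roll": 0, "jaw": 1}
    - {"delta_pos": [0, 0, 0.001], "roll": 0, "jaw": 1}
    - {"delta_pos": [0, 0, 0.001], "roll": 0, "jaw": 1}
    - {"delta_pos": [0, 0, 0.001], "roll": 0, "jaw": 1}
    - {"delta_pos": [0, 0, 0.001], "roll": 0, "jaw": 1}
    - {"delta_pos": [0, 0, 0.001], "roll": 0, "jaw": 1}

```text
t: 12.58
tcp_pos: [0.5176, 0.1922, 0.0958]
orientation: [0.0, -0.284, 0.959, 0.0]
contact_force: [-3.4, -1.5, 19.6]
grip_width: 0.0225
grip_force: 100.8
```

```bash
python3 go.py .5175 .192 .117 123;python3 -c "
from h import *;print(arm.read_state()['torque'])"
```

```text
tcp [0.5176 0.1922 0.0958] yawY 123.02 shift [ 0.0002 -0.0001 -0.0212] roll 0.021055110527839815 q [-0.39  0.57 -0.07  1.93  0.06  0.64  1.64] t 12.5833 F [-3.4 -1.5 19.6] w 0.022484833485577737
[-0.40612928  1.02995565  0.00323603]
```

Stopped at 20 N, at the height expected for fully home. Easing the push and starting to turn clockwise.

Request:
jog_arm:
  plan:
    - {"delta_pos": [0, 0, -0.001], "roll": 0, "jaw": 1}
    - {"delta_pos": [0, 0, 0], "roll": 0, "jaw": 1}
    - {"delta_pos": [0, 0, 0], "roll": 2.5, "jaw": 1}
    - {"delta_pos": [0, 0, 0], "roll": 2.5, "jaw": 1}
    - {"delta_pos": [0, 0, 0], "roll": 2.5, "jaw": 1}
    - {"delta_pos": [0, 0, 0], "roll": 2.5, "jaw": 1}
    - {"delta_pos": [0, 0, 0], "roll": 2.5, "jaw": 1}
    - {"delta_pos": [0, 0, 0], "roll": 2.5, "jaw": 1}
  squeeze: 115

```text
t: 13.25
tcp_pos: [0.5175, 0.1921, 0.0963]
orientation: [-0.0, -0.156, 0.988, -0.0]
contact_force: [-0.8, 0.6, 0.8]
grip_width: 0.0224
grip_force: 112.4
```

```bash
python3 go.py .5175 .192 .0958 123;python3 -c "
from h import *;print(arm.read_state()['torque'])"
```

```text
tcp [0.5175 0.1921 0.0963] yawY 107.91 shift [-0.     -0.0001  0.0005] roll -15.093612518113986 q [-0.44  0.57  0.01  1.93 -0.01  0.64  1.45] t 13.25 F [-0.8  0.6  0.8] w 0.022446333646081763
[-0.05743717  0.10863822  0.04563126]
```

Request:
jog_arm:
  plan:
    - {"delta_pos": [0, 0, 0], "roll": 2, "jaw": 1}
    - {"delta_pos": [0, 0, 0], "roll": 2, "jaw": 1}
    - {"delta_pos": [0, 0, 0], "roll": 2, "jaw": 1}
    - {"delta_pos": [0, 0, 0], "roll": 2, "jaw": 1}
    - {"delta_pos": [0, 0, 0], "roll": 2, "jaw": 1}
    - {"delta_pos": [0, 0, 0], "roll": 0, "jaw": 1}
    - {"delta_pos": [0, 0, 0], "roll": 0, "jaw": 1}
    - {"delta_pos": [0, 0, 0], "roll": 0, "jaw": 1}

```text
t: 13.92
tcp_pos: [0.5175, 0.192, 0.0962]
orientation: [-0.0, -0.071, 0.998, -0.0]
contact_force: [-0.1, -1.2, 0.8]
grip_width: 0.0224
grip_force: 112.5
```

```bash
python3 go.py .5175 .192 .0958 123;python3 -c "
from h import *;print(arm.read_state()['torque'])"
```

```text
tcp [0.5175 0.192  0.0962] yawY 98.09 shift [-0.      0.      0.0004] roll -24.910923725469445 q [-0.48  0.57  0.06  1.94 -0.05  0.64  1.32] t 13.9167 F [-0.1 -1.2  0.8] w 0.022393904593265825
[-0.15417216  0.06868091  0.09147768]
```

Request:
jog_arm:
  plan:
    - {"delta_pos": [0, 0, 0], "roll": 2, "jaw": 1}
    - {"delta_pos": [0, 0, 0], "roll": 2, "jaw": 1}
    - {"delta_pos": [0, 0, 0], "roll": 2, "jaw": 1}
    - {"delta_pos": [0, 0, 0], "roll": 2, "jaw": 1}
    - {"delta_pos": [0, 0, 0], "roll": 2, "jaw": 1}
    - {"delta_pos": [0, 0, 0], "roll": 0, "jaw": 1}
    - {"delta_pos": [0, 0, 0], "roll": 0, "jaw": 1}
    - {"delta_pos": [0, 0, 0], "roll": 0, "jaw": 1}

```text
t: 14.58
tcp_pos: [0.5175, 0.1919, 0.0962]
orientation: [-0.0, 0.017, 1.0, -0.0]
contact_force: [0.3, -1.6, -0.2]
grip_width: 0.0229
grip_force: 112.6
```

```bash
python3 go.py .5175 .192 .0958 123;python3 -c "
from h import *;print(arm.read_state()['torque'])"
```

```text
tcp [0.5175 0.1919 0.0962] yawY 88.1 shift [-0.      0.0001  0.0004] roll -34.8951222443265 q [-0.51  0.57  0.11  1.94 -0.1   0.64  1.2 ] t 14.5833 F [ 0.3 -1.6 -0.2] w 0.022879362289090637
[-0.37983044  0.07618052  0.05361135]
```

Request:
jog_arm:
  plan:
    - {"delta_pos": [0, 0, 0], "roll": 2, "jaw": 1}
    - {"delta_pos": [0, 0, 0], "roll": 2, "jaw": 1}
    - {"delta_pos": [0, 0, 0], "roll": 2, "jaw": 1}
    - {"delta_pos": [0, 0, 0], "roll": 2, "jaw": 1}
    - {"delta_pos": [0, 0, 0], "roll": 0, "jaw": 1}
    - {"delta_pos": [0, 0, 0], "roll": 0, "jaw": 1}
    - {"delta_pos": [0, 0, 0], "roll": 0, "jaw": 1}
    - {"delta_pos": [0, 0, 0], "roll": 0, "jaw": 1}

```text
t: 15.25
tcp_pos: [0.5175, 0.1918, 0.0962]
orientation: [-0.0, 0.087, 0.996, -0.0]
contact_force: [0.1, -2.4, -0.3]
grip_width: 0.0225
grip_force: 112.6
```

```bash
python3 go.py .5175 .192 .0958 123;python3 -c "
from h import *;print(arm.read_state()['torque'])"
```

```text
tcp [0.5175 0.1918 0.0962] yawY 80.07 shift [-0.      0.0002  0.0004] roll -42.92781046318345 q [-0.54  0.58  0.15  1.94 -0.14  0.64  1.09] t 15.25 F [ 0.1 -2.4 -0.3] w 0.02247424591360767
[-0.5959913  -0.00111405  0.10311207]
```

Request:
jog_arm:
  plan:
    - {"delta_pos": [0, 0, 0], "roll": 2, "jaw": 1}
    - {"delta_pos": [0, 0, 0], "roll": 2, "jaw": 1}
    - {"delta_pos": [0, 0, 0], "roll": 2, "jaw": 1}
    - {"delta_pos": [0, 0, 0], "roll": 2, "jaw": 1}
    - {"delta_pos": [0, 0, 0], "roll": 0, "jaw": 1}
    - {"delta_pos": [0, 0, 0], "roll": 0, "jaw": 1}
    - {"delta_pos": [0, 0, 0], "roll": 0, "jaw": 1}
    - {"delta_pos": [0, 0, 0], "roll": 0, "jaw": 1}

```text
t: 15.92
tcp_pos: [0.5174, 0.1918, 0.0963]
orientation: [-0.0, 0.156, 0.988, -0.0]
contact_force: [-0.0, -2.9, 0.3]
grip_width: 0.0226
grip_force: 112.6
```

```bash
python3 go.py .5175 .192 .0958 123;python3 -c "
from h import *;print(arm.read_state()['torque'])"
```

```text
tcp [0.5174 0.1918 0.0963] yawY 72.07 shift [-0.      0.0002  0.0005] roll -50.930534809322694 q [-0.57  0.58  0.19  1.94 -0.17  0.64  0.99] t 15.9167 F [-0.  -2.9  0.3] w 0.022608394278393954
[-0.94225133  0.03792295  0.07935298]
```

Request:
jog_arm:
  plan:
    - {"delta_pos": [0.0001, -0.0003, 0], "roll": 2, "jaw": 1}
    - {"delta_pos": [0, 0, 0], "roll": 2, "jaw": 1}
    - {"delta_pos": [0, 0, 0], "roll": 2, "jaw": 1}
    - {"delta_pos": [0, 0, 0], "roll": 2, "jaw": 1}
    - {"delta_pos": [0, 0, 0], "roll": 0, "jaw": 1}
    - {"delta_pos": [0, 0, 0], "roll": 0, "jaw": 1}
    - {"delta_pos": [0, 0, 0], "roll": 0, "jaw": 1}
    - {"delta_pos": [0, 0, 0], "roll": 0, "jaw": 1}

```text
t: 16.58
tcp_pos: [0.5173, 0.1917, 0.0962]
orientation: [-0.0, 0.224, 0.975, -0.0]
contact_force: [-0.2, -4.1, -0.6]
grip_width: 0.0223
grip_force: 112.6
```

```bash
python3 go.py .5175 .192 .0958 123;python3 -c "
from h import *;print(arm.read_state()['torque'])"
```

```text
tcp [0.5173 0.1917 0.0962] yawY 64.08 shift [-0.      0.0004  0.0004] roll -58.92220137283634 q [-0.59  0.59  0.23  1.94 -0.21  0.64  0.89] t 16.5833 F [-0.2 -4.1 -0.6] w 0.02230083605841238
[-0.96655102 -0.03508095  0.14074444]
```

Request:
jog_arm:
  plan:
    - {"delta_pos": [0.0002, -0.0003, 0], "roll": 2, "jaw": 1}
    - {"delta_pos": [0, 0, 0], "roll": 2, "jaw": 1}
    - {"delta_pos": [0, 0, 0], "roll": 2, "jaw": 1}
    - {"delta_pos": [0, 0, 0], "roll": 0, "jaw": 1}
    - {"delta_pos": [0, 0, 0], "roll": 0, "jaw": 1}
    - {"delta_pos": [0, 0, 0], "roll": 0, "jaw": 1}
    - {"delta_pos": [0, 0, 0], "roll": 0, "jaw": 1}
    - {"delta_pos": [0, 0, 0], "roll": 0, "jaw": 1}

```text
t: 17.25
tcp_pos: [0.5172, 0.1916, 0.0963]
orientation: [0.0, 0.275, 0.961, 0.0]
contact_force: [1.1, -4.2, -2.4]
grip_width: 0.0225
grip_force: 112.7
```

```bash
python3 go.py .5175 .192 .0958 123;python3 -c "
from h import *;print(arm.read_state()['torque'])"
```

```text
tcp [0.5172 0.1916 0.0963] yawY 58.06 shift [-0.0001  0.0005  0.0005] roll -64.94011502261918 q [-0.61  0.59  0.26  1.94 -0.24  0.64  0.82] t 17.25 F [ 1.1 -4.2 -2.4] w 0.02252390906403872
[-0.93627882 -0.51708286  0.39212775]
```

Torque rose sharply at about 62–65° of turn. Continuing in small steps.

Request:
jog_arm:
  plan:
    - {"delta_pos": [0, 0, 0], "roll": 2, "jaw": 1}
    - {"delta_pos": [0, 0, 0], "roll": 2, "jaw": 1}
    - {"delta_pos": [0, 0, 0], "roll": 0, "jaw": 1}
    - {"delta_pos": [0, 0, 0], "roll": 0, "jaw": 1}
    - {"delta_pos": [0, 0, 0], "roll": 0, "jaw": 1}
    - {"delta_pos": [0, 0, 0], "roll": 0, "jaw": 1}
    - {"delta_pos": [0, 0, 0], "roll": 0, "jaw": 1}
    - {"delta_pos": [0, 0, 0], "roll": 0, "jaw": 1}

```text
t: 17.92
tcp_pos: [0.5171, 0.1916, 0.0963]
orientation: [0.0, 0.309, 0.951, 0.0]
contact_force: [3.1, -4.4, -1.8]
grip_width: 0.022
grip_force: 112.8
```

```bash
python3 go.py .5175 .192 .0958 123;python3 -c "
from h import *;print(arm.read_state()['torque'])
a=snap('top');u,v=proj(a,[.5175,.192,.06]).astype(int)
f=lambda s,u,v:cv2.resize(s['frame'][v-20:v+20,u-20:u+20],(400,400),interpolation=cv2.INTER_CUBIC)
b=snap('side');u1,v1=proj(b,[.5175,.192,.06]).astype(int)
cv2.imwrite('pics/r.png',np.hstack([f(a,u,v),f(b,u1,v1)])[:,:,::-1])"
```

```text
tcp [0.5171 0.1916 0.0963] yawY 54.04 shift [-0.0001  0.0005  0.0005] roll -68.95551551501131 q [-0.62  0.59  0.28  1.94 -0.26  0.64  0.77] t 17.9167 F [ 3.1 -4.4 -1.8] w 0.02203639711467806
[-1.0169752  -0.69597602  0.37414374]
```

View pics/r.png

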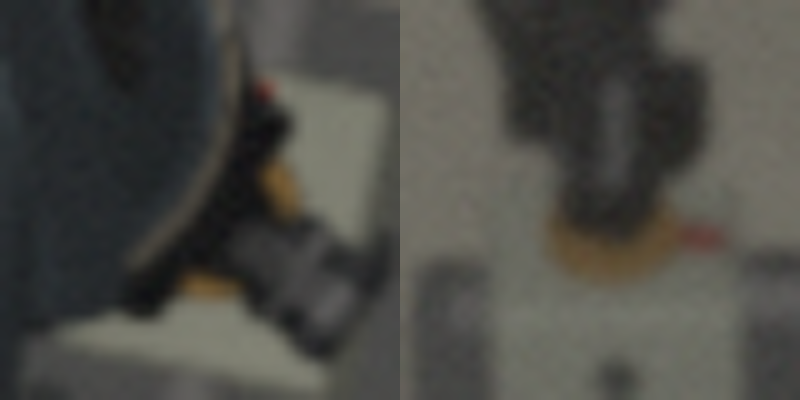

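The torque levels off near 0.38 N m, so the ring is dragging; the red pointer shows in the side view at (700,237). Adding most of the turn, then I'll check against the pointer.

Request:
jog_arm:
  plan:
    - {"delta_pos": [0, 0, 0], "roll": 2, "jaw": 1}
    - {"delta_pos": [0, 0, 0], "roll": 2, "jaw": 1}
    - {"delta_pos": [0, 0, 0], "roll": 2, "jaw": 1}
    - {"delta_pos": [0, 0, 0], "roll": 2, "jaw": 1}
    - {"delta_pos": [0, 0, 0], "roll": 2, "jaw": 1}
    - {"delta_pos": [0, 0, 0], "roll": 2, "jaw": 1}
    - {"delta_pos": [0, 0, 0], "roll": 2, "jaw": 1}
    - {"delta_pos": [0, 0, 0], "roll": 0, "jaw": 1}

```text
t: 18.68
tcp_pos: [0.5171, 0.1915, 0.0963]
orientation: [0.0, 0.423, 0.906, -0.0]
contact_force: [2.4, -4.1, -1.6]
grip_width: 0.0227
grip_force: 112.8
```

```bash
python3 go.py .5175 .192 .0958 123;python3 -c "
from h import *;print(arm.read_state()['torque'])
b=snap('side');t=cv2.cvtColor(cv2.imread('pics/side0.png'),cv2.COLOR_BGR2RGB); t=cv2.resize(t,(560,420),interpolation=cv2.INTER_AREA)
u,v=proj(b,[.5175,.192,.06]).astype(int)
for f in(t,b['frame']):
    g=f[v-20:v+20,u-20:u+35].astype(float); m=g[:,:,0]-np.maximum(g[:,:,1],0)-22; m=np.clip(m,0,None)*(g[:,:,1]-g[:,:,2]<12)
    y,x=np.mgrid[v-20:v+20,u-20:u+35]; c=[(m*x).sum()/m.sum(),(m*y).sum()/m.sum()]; p=unproj(b,c,.057); d=p[:2]-[.5183,.1922]
    print(c,p,np.hypot(*d),np.degrees(np.arctan2(d[1],d[0])),m.sum())
"
```

```text
tcp [0.5171 0.1915 0.0963] yawY 39.92 shift [0.0001 0.0007 0.0005] roll -83.0843620815217 q [-0.67  0.6   0.36  1.94 -0.33  0.65  0.59] t 18.6833 F [ 2.4 -4.1 -1.6] w 0.022688587986987495
[-1.10611521 -0.52677578  0.42193165]
[np.float64(275.57575757575756), np.float64(177.66666666666666)] [0.54226633 0.18034877 0.057     ] 0.026736425523902166 -26.312167754027328 33.0
[np.float64(275.05), np.float64(179.55)] [0.53838602 0.17179462 0.057     ] 0.028632628870660547 -45.451886598402005 40.0
```

The pointer has moved about 19°, in line with the turn (18–24°). I'll add 4° more, let the twist settle and open.

Request:
jog_arm:
  plan:
    - {"delta_pos": [0, 0, 0], "roll": 2, "jaw": 1}
    - {"delta_pos": [0, 0, 0], "roll": 2, "jaw": 1}
    - {"delta_pos": [0, 0, 0], "roll": 0, "jaw": 1}
    - {"delta_pos": [0, 0, 0], "roll": 0, "jaw": 1}
    - {"delta_pos": [0, 0, 0], "roll": 0, "jaw": 1}
    - {"delta_pos": [0, 0, 0], "roll": 0, "jaw": 1}
    - {"delta_pos": [0, 0, 0], "roll": -1, "jaw": 1}
    - {"delta_pos": [0, 0, 0], "roll": 0, "jaw": 1}
  squeeze: 100

```text
t: 19.4
tcp_pos: [0.517, 0.1915, 0.0963]
orientation: [0.0, 0.446, 0.895, -0.0]
contact_force: [1.9, -4.7, -2.3]
grip_width: 0.0227
grip_force: 112.8
```

Request:
jog_arm:
  plan:
    - {"delta_pos": [0, 0, 0], "roll": 0, "jaw": 0.4}
    - {"delta_pos": [0, 0, 0], "roll": 0, "jaw": 0.4}
    - {"delta_pos": [0, 0, 0], "roll": 0, "jaw": 0.4}
    - {"delta_pos": [0, 0, 0], "roll": 0, "jaw": 0.4}
    - {"delta_pos": [0, 0, 0], "roll": 0, "jaw": 0.4}
    - {"delta_pos": [0, 0, 0], "roll": 0, "jaw": 0.4}
    - {"delta_pos": [0, 0, 0], "roll": 0, "jaw": 0.4}
    - {"delta_pos": [0, 0, 0], "roll": 0, "jaw": 0.4}

```text
t: 20.07
tcp_pos: [0.517, 0.1917, 0.0963]
orientation: [-0.0, 0.446, 0.895, 0.0]
contact_force: [0.1, -0.3, 0.6]
grip_width: 0.0515
grip_force: 0.0
```

Request:
jog_arm:
  plan:
    - {"delta_pos": [0, 0, -0.005], "roll": 0, "jaw": 0.4}
    - {"delta_pos": [0, 0, -0.015], "roll": 0, "jaw": 0.4}
    - {"delta_pos": [0, 0, -0.025], "roll": 0, "jaw": 0.4}
    - {"delta_pos": [0, 0, -0.03], "roll": 0, "jaw": 0.4}
    - {"delta_pos": [0, 0, -0.03], "roll": 0, "jaw": 0.4}
    - {"delta_pos": [0, 0, -0.03], "roll": 0, "jaw": 0.4}
    - {"delta_pos": [0, 0.02, -0.01], "roll": 0, "jaw": 0.4}
    - {"delta_pos": [0, 0.02, 0], "roll": 0, "jaw": 0.4}

```text
t: 20.73
tcp_pos: [0.5504, 0.2158, 0.2456]
orientation: [0.002, 0.446, 0.895, 0.002]
contact_force: [-0.2, -0.2, 0.1]
grip_width: 0.051
grip_force: 0.0
```

Request:
jog_arm:
  plan:
    - {"delta_pos": [-0.02, 0.03, 0], "roll": 0, "jaw": 0.4}
    - {"delta_pos": [-0.02, 0.03, 0], "roll": 0, "jaw": 0.4}
    - {"delta_pos": [-0.02, 0.03, 0], "roll": 0, "jaw": 0.4}
    - {"delta_pos": [-0.02, 0.03, 0], "roll": 0, "jaw": 0.4}
    - {"delta_pos": [-0.02, 0.03, 0], "roll": 0, "jaw": 0.4}
    - {"delta_pos": [-0.02, 0.03, 0], "roll": 0, "jaw": 0.4}
    - {"delta_pos": [0, 0, 0], "roll": 0, "jaw": 0.4}
    - {"delta_pos": [0, 0, 0], "roll": 0, "jaw": 0.4}

```text
t: 21.4
tcp_pos: [0.7659, 0.2274, 0.2393]
orientation: [-0.0, 0.446, 0.895, -0.001]
contact_force: [-0.2, -0.4, -0.1]
grip_width: 0.0514
grip_force: 0.0
```

```bash
python3 go.py .5175 .192 .0958 123;python3 -c "
from h import *
a=snap('top');u,v=proj(a,[.5175,.192,.06]).astype(int)
f=lambda s,u,v:cv2.resize(s['frame'][v-25:v+25,u-25:u+25],(400,400),interpolation=cv2.INTER_CUBIC)
b=snap('side');u1,v1=proj(b,[.5175,.192,.08]).astype(int)
cv2.imwrite('pics/e.png',np.hstack([f(a,u,v),f(b,u1,v1)])[:,:,::-1])
t=cv2.resize(cv2.cvtColor(cv2.imread('pics/top0.png'),cv2.COLOR_BGR2RGB),(560,420),interpolation=cv2.INTER_AREA)
for s,z,im in((a,.055,t),(a,.055,a['frame']),(b,.055,b['frame'])):
    u,v=proj(s,[.5175,.192,.06]).astype(int); g=im[v-25:v+20,u-20:u+35].astype(float); m=np.clip(g[:,:,0]-g[:,:,1]-22,0,None)*(g[:,:,1]-g[:,:,2]<12)
    y,x=np.mgrid[v-25:v+20,u-20:u+35]; p=unproj(s,[(m*x).sum()/m.sum(),(m*y).sum()/m.sum()],z); d=p[:2]-[.5177,.192]; print(np.hypot(*d),np.degrees(np.arctan2(d[1],d[0])))
p=proj(a,[.5175,.192,.1]).astype(int);q=proj(b,[.5175,.192,.088]).astype(int)
for z in(.054,.059,.064,.069,.074,.082): print(z,knobfit([(b,(q[0]-18,q[1]-20,q[0]+18,q[1]+22)),(a,(p[0]-22,p[1]-20,p[0]+22,p[1]+20))],(.5175,.192,np.radians([-50,-54])),z))
"
```

```text
tcp [0.7659 0.2274 0.2393] yawY 36.96 shift [ 0.1212 -0.2194  0.1439] roll -86.03755745433918 q [-0.52  0.83  0.43  1.02 -0.32  1.35  0.5 ] t 21.4 F [-0.2 -0.4 -0.1] w 0.0513602235751363
0.026511276725337013 -14.66014350278585
0.030665445712413118 -39.855660206477395
0.026519091021439182 -43.29534020103553
0.054 (array([ 0.51755234,  0.19366926, -0.82937423]), np.float64(179.55404655612244))
0.059 (array([ 0.51732074,  0.1915176 , -0.82323559]), np.float64(180.61610012755102))
0.064 (array([ 0.51708455,  0.1896292 , -0.827783  ]), np.float64(200.8336224489796))
0.069 (array([ 0.51623325,  0.18881549, -0.82918554]), np.float64(236.0018144132653))
0.074 (array([ 0.51584922,  0.1880383 , -0.82340711]), np.float64(275.1571715561225))
0.082 (array([ 0.51465509,  0.18632294, -0.88811193]), np.float64(338.6446715561225))
```

View pics/e.png

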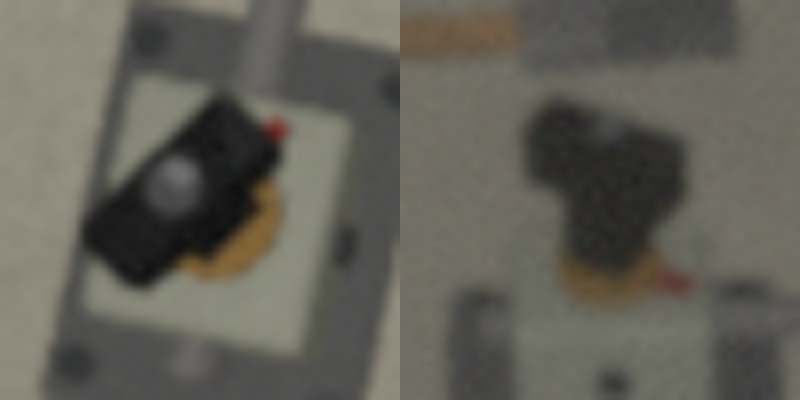

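The knob sits upright on the drive, fully home: the fitted mouth height is about 0.058. The red pointer has moved about 25° (from -14.7° to -40° in the top view). Handing in.

```bash
python3 -c "
from cell import arm
print(arm.close_job())"
```

```text
the job is handed in; nothing more can be done
None
```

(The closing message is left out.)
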